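# Turn the hotplate thermostat up four clicks and start it

### The arm

A 7-joint arm with a two-finger parallel gripper is mounted at the origin on a cart in front of the work surface, level with it; the furniture and walls round the work are solid. World frame = base frame: x ahead of the robot, y to its left, z up, the work surface at z = 0. Lengths are in m, angles in rad, forces in N, time in s.
With the tool pointing down it reaches from about 0.4 to 0.875 m from the base axis. Payload 19.3 kg.
Tool frame: the origin (TCP) lies on the centre line of the jaws, within the pads' length; the fingertips stand 11 mm ahead of it and the grasp point (between the pads) lies 8 mm behind it; y points along the fingers, x is the direction in which the jaws open and shut, and the axes are right-handed (so a half turn about y gives the same grasp; the last joint's range is limited). The gripper opens to 85 mm and grips with 20 to 120 N. Pads are 22 mm wide; open, the fingers measure 114 mm over their backs; the gripper's body (76 mm by 85 mm) begins 54 mm behind the grasp point. The pads swing forward as they close: fully open they stand 13 mm farther back than shut.
Start: joints at [-1.329, 0.521, -0.036, 1.599, 0.021, 1.021, -0.113], TCP at [0.192, 0.595, 0.242] pointing down, gripper open.
Joint ranges: [-2.91, 2.91], [-0.3, 2.13], [-1.5, 1.42], [0.17, 2.43], [-1.26, 4.41], [0.16, 1.93], [-2.52, 2.52]. Speed limits (rad/s): [1.89, 1.89, 2.39, 2.39, 3.01, 3.01, 3.01].

### API

Orientations are given as [roll, pitch, yaw] about the fixed x, y, z axes, in that order (R = Rz(yaw) Ry(pitch) Rx(roll)).
In Python, from workcell import monitor, cams, bot gives the robot as it stands.
- The arm moves only by the tool send_rows, never from a script. Its argument "series" is text: rows parted by semicolons, each of 7 numbers parted by spaces: the turn, a rotation vector about the tool's x, y, z in rad, then the shift along the tool's x, y, z in mm, then the opening, from 0 (shut) to 1 (fully open). In form: ax ay az tx ty tz claw; .... A call has 1 to 20 rows; each row is the pose to reach, as a shift and turn from the pose commanded when the call began, along the tool's axes at that moment; what a row does not reach only later rows make up. A row lasts 1/12 s, in which the tool goes at most 41.7 mm and 7.16 degrees, less where a joint would pass 70% of its speed; a pose out of reach is approached as far as the arm can. A call with a gripper value outside its range is refused whole. The fingers move at their own pace and stop on an object; "force" is the grip in N (left out, the last holds). Time passes only in rows, so rows that repeat a pose let the fingers close. It gives the time, the measured TCP pose, the force and the opening at its end, in the units of the state.
- monitor.observe(): the state, without advancing time (a new reading comes with each control period).
- cams.grab_frame(name): name is "scene" or "top"; returns the picture (420x560x3 uint8, red, green, blue); there is no depth.
- cams.get_calibration(name): a dict with "mtx" (3x3 intrinsics, pixels), "origin" and "attitude" of the camera in the world. Camera axes: x right, y down, z forward; pixel columns grow to the right and rows downward; lengths in m; the calibration is good to about 2 mm. A picture is of the moment at which its call begins. get_calibration takes no time and is no camera call.
- bot.job_done(): hands the job in, once; it reports no verdict.
The state is a dict: "clock": time; "qpos": joint angles; "qd": joint speeds; "joint_efforts": joint torques, N m; "position": TCP position; "tool_rot": TCP orientation; "force": force on the tool from outside, world axes, zero at the start; "moment": the same for the moment, N m; "grip_width": finger opening in m.
Only numpy, scipy, OpenCV 4.12 (cv2) and the standard library are available. Lean on these libraries where they do the work, as an engineer would, in place of code of your own. Each camera call takes 0.05 s, during which the arm holds its last target.

### The job

The hotplate's thermostat is set too low: with a fingertip, push the red tab of its click-stop dial round clockwise (seen from above) by exactly four clicks from where it stands, without going past the fourth or back, then press the green button beside it fully down and let it come up again. Only push and press: do not pinch the tab from both sides, do not press the button before the dial is set, and leave the other things on the bench where they are.

Things in the scene. Friction and masses are not known exactly. Their poses are not given: they have to be found in the camera images.
- unit: grey thermostat enclosure, fixed to the bench, 120 x 220 x 50 mm (x, y, z); origin at the centre of its underside, z up; its top plate is 50 mm above the bench. The dial's axis stands at +45 mm along its y, the green button at -70 mm along its y.
- dial_axis (a point): point on the dial's vertical turning axis at the height of the top of the black dial disc (66 mm above the bench; disc 90 mm across). Its frame is that of the fixed scale ring (104 mm across, twelve coloured marks, top 54 mm above the bench): z up, x is the direction in which the tab points at the start (joint dial = 0).
- dial (a joint): angle of the dial in rad, 0 at the start, growing clockwise seen from above. It has even stops every 0.5236 rad (30 degrees; four clicks = 2.094). From a stop, resistance rises to about 5 N at the tab a quarter of the way to the next stop and fades to none half way, where the dial jumps ahead of the finger to the next stop by itself and stays there.
- tab_push (a point): centre of the tab's rear (pushing) face, 32 mm out from the dial's axis and 12 mm below the tab's top; its frame turns with the dial: x points outward along the tab, y points out of the rear face (push along -y). The red tab stands on the disc from 4 to 44 mm off the axis, is 14 mm thick and 24 mm high (66 to 90 mm above the bench); its rear half (dial_c1) and front half (dial_c2) are told apart by the rule against pinching.
- start_button (a joint): travel of the round green spring button, 0 up, 0.006 m fully down (about 5 N); it springs up when released
- start_button_top (a point): centre of the top of the green button (28 mm across), which is pressed straight down
- matchbox: matchbox 36 x 53 x 15 mm behind the unit, bystander; origin under its centre
- red_cap: small red bottle cap 28 mm across, 14 mm high, in front of the unit, bystander; origin under its centre
- ink_tube: white and red tube of ink 39 x 134 x 27 mm lying to the right of the unit, bystander; origin under its centre
- masking_roll: roll of masking tape 89 mm across, 24 mm high, lying flat to the left in front of the hotplate, bystander; origin under its centre
- ink_tin: amber and black ink tin 69 mm across, 112 mm high, at the back, bystander; origin under its centre

How it is judged:
On the way, in this order (a step that is already met when the one before it is completed fails the run):
1. the dial rests at the fourth click (value of joint dial between 1.95 and 2.24 rad and value of joint start_button below 0.002 m), for 0.3 s.
2. the green button is fully down (value of joint start_button above 0.0048 m), for 0.02 s.
At the end, for the whole second after the job is handed in: The dial rests at its fourth click from the start (2.094 rad, within 0.145 rad) and the green button, after having been pressed down at least 4.8 of its 6 mm, is up again (within 1.5 mm) (value of joint dial between 1.95 and 2.24 rad and value of joint start_button below 0.0015 m); the robot touches nothing.
It fails at once if the dial is turned past the fourth click towards the fifth (beyond 2.38 rad) (value of joint dial above 2.38 rad).
It fails at once if the dial is turned backwards from its start (below -0.26 rad) (value of joint dial below -0.26 rad).
It fails at once if the tab is pinched: the fingers press on both of its sides at once (over 1.5 N each) (contact force between the fingers and dial_c1 above 1.5 N and contact force between the fingers and dial_c2 above 1.5 N).
It fails at once if the button is pressed (over 3 mm) before the dial is at the fourth click (value of joint start_button above 0.003 m and value of joint dial below 1.83 rad).
It fails at once if a bystander is moved or lifted by more than 15 mm (distance of any of matchbox, red_cap, ink_tube, masking_roll, ink_tin from where it was at the start of the episode above 0.015 m).
It also fails if it takes over 58 s, if anything falls off the work surface, if the arm or the gripper's body presses on something with over 40 N, if the wrist force passes 120 N, or if a joint passes its speed limit or range.

## Working session

There is one attempt and no reset: what is moved stays moved. The work goes in short steps, Python scripts to look and compute and a tool call to move; the robot and the scene stay as the last step left them, time stands still between calls to the robot, and variables do not carry over. Pictures are saved under pics/ and viewed, and the job is handed in when it is done.

Besides the shell and the picture viewer there is one more tool, called as name(argument=value, ...) on one line, values as JSON. send_rows: Moves the arm, as the interface text tells. Its arguments: {"type":"object","properties":{"series":{"type":"string"},"force":{"type":"number"}},"required":["series"]}

```bash
mkdir -p pics
python3 - <<'E'
from workcell import monitor, cams, bot
import cv2
s=monitor.observe()
for k,v in s.items(): print(k,v)
for n in("scene","top"):
    im=cams.grab_frame(n); cv2.imwrite(f"pics/{n}0.png",im[:,:,::-1]); print(n,cams.get_calibration(n))
E
```

```text
clock 0.0
qpos [-1.32920126  0.52201545 -0.03633716  1.59997541  0.02119663  1.0210716
 -0.11281226]
qd [ 0.00208794 -0.00029655  0.0007947  -0.00111927 -0.00136214  0.00016721
 -0.00154088]
joint_efforts [ 1.59200052e-03 -9.27130938e+01  1.98069692e+00 -3.69906807e+01
  1.79628131e-02  8.56874714e-03  2.59094463e-05]
position [0.19166307 0.59456919 0.24173638]
tool_rot [-1.57086423e+00  1.08288017e-03  1.25898509e+00]
force [ 0.16810089  0.33388326 -1.18476278]
moment [ 0.0218893  -0.02537781 -0.01071968]
grip_width 0.08545949764830763
scene {'mtx': array([[418.93344519,   0.        , 280.79384826],
       [  0.        , 418.93344519, 214.29671553],
       [  0.        ,   0.        ,   1.        ]]), 'origin': array([ 0.30900061, -0.80156283,  0.82115403]), 'attitude': array([-2.46004657, -0.00734692, -0.47432702])}
top {'mtx': array([[539.21215384,   0.        , 280.32684933],
       [  0.        , 539.21215384, 209.04347461],
       [  0.        ,   0.        ,   1.        ]]), 'origin': array([ 0.41776166, -0.24191667,  1.39386712]), 'attitude': array([-3.00927858, -0.00761312, -1.59163054])}
```

View pics/scene0.png

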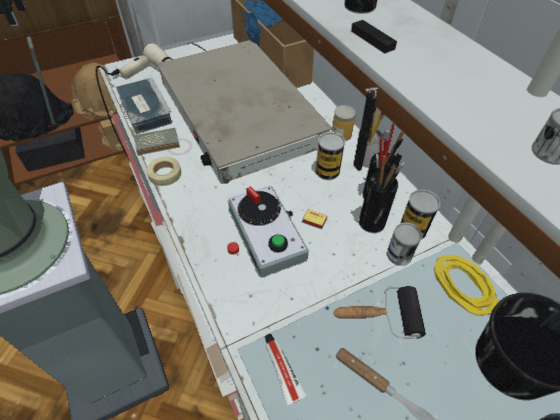

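View pics/top0.png

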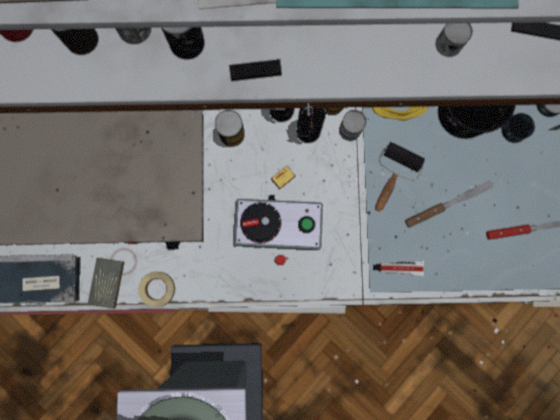

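The scene view shows the unit at about (267,230) with its red tab at (253,195) and the green button at (278,242). In the top view the dial is at about (262,222), the tab at (250,224) and the button at (307,224). Next I measure them by colour masks and rays.

```bash
cat > h.py <<'E'
import numpy as np, cv2
from scipy.spatial.transform import Rotation as R
from workcell import monitor, cams, bot
def cal(n):
    c=cams.get_calibration(n); return c['mtx'],np.array(c['origin']),R.from_euler('xyz',c['attitude']).as_matrix()
def ray(n,u,v,z):
    K,o,A=cal(n); d=A@np.linalg.solve(K,[u,v,1.]); return o+d*(z-o[2])/d[2]
def proj(n,p):
    K,o,A=cal(n); q=K@(A.T@(np.array(p)-o)); return q[:2]/q[2]
def blobs(im,which,box):
    x0,y0,x1,y1=box
    h=cv2.cvtColor(im,cv2.COLOR_RGB2HSV); H,S,V=h[...,0],h[...,1],h[...,2]
    m={'red':((H<8)|(H>172))&(S>140)&(V>80),'green':(H>45)&(H<85)&(S>120)&(V>50)}[which].astype(np.uint8)
    mm=np.zeros_like(m); mm[y0:y1,x0:x1]=m[y0:y1,x0:x1]
    n,l,st,ce=cv2.connectedComponentsWithStats(mm)
    return [(st[i].tolist(),ce[i],cv2.minAreaRect(np.argwhere(l==i)[:,::-1].astype(np.float32))) for i in range(1,n) if st[i,4]>15]
E
python3 - <<'E'
from h import *
for n,box in(('top',(225,190,330,275)),('scene',(215,170,320,280))):
    im=cv2.imread(f'pics/{n}0.png')[:,:,::-1].copy()
    for w,z in(('red',.09),('green',.06)):
        for b in blobs(im,w,box): print(n,w,b,ray(n,*b[1],z).round(4))
    print(proj(n,[.192,.595,.242]), proj(n,[0,0,0]))
    x0,y0,x1,y1=box
    cv2.imwrite(f'pics/{n}0z.png',cv2.resize(im[y0:y1,x0:x1,::-1],None,fx=6 if n=='top' else 5,fy=6 if n=='top' else 5,interpolation=cv2.INTER_CUBIC))
E
```

```text
top red ([242, 219, 17, 8, 71], array([250.6056338 , 222.56338028]), ((250.30770874023438, 222.53848266601562), (6.275716304779053, 16.081523895263672), 78.69007110595703)) [ 0.5593 -0.1825  0.09  ]
top red ([276, 256, 9, 8, 61], array([279.95081967, 259.55737705]), ((280.0, 259.5), (7.0, 8.0), 90.0)) [ 0.4683 -0.252   0.09  ]
top green ([301, 218, 12, 12, 106], array([306.44339623, 223.66981132]), ((306.5000305175781, 224.00003051757812), (10.60660171508789, 10.60660171508789), 45.0)) [ 0.5571 -0.32    0.06  ]
[-130.54274007  400.67700834] [181.05951297 454.46400552]
scene red ([247, 187, 13, 17, 108], array([253.2962963 , 195.63888889]), ((253.27586364746094, 194.31036376953125), (17.771732330322266, 8.968912124633789), 48.366458892822266)) [ 0.5531 -0.1976  0.09  ]
scene red ([303, 220, 17, 7, 36], array([311.19444444, 223.08333333]), ((311.1000061035156, 223.1999969482422), (16.76007080078125, 2.2135939598083496), 18.434947967529297)) [ 0.6333 -0.329   0.09  ]
scene red ([228, 243, 11, 11, 99], array([232.7979798, 247.7979798]), ((233.0, 248.0), (10.0, 10.0), 90.0)) [ 0.4529 -0.3116  0.09  ]
scene green ([272, 235, 13, 12, 134], array([277.8358209 , 240.45522388]), ((278.0, 240.5), (11.0, 12.0), 90.0)) [ 0.5559 -0.3186  0.06  ]
[19.10468216 17.23199207] [  8.20054104 243.86244989]
```

View pics/top0z.png

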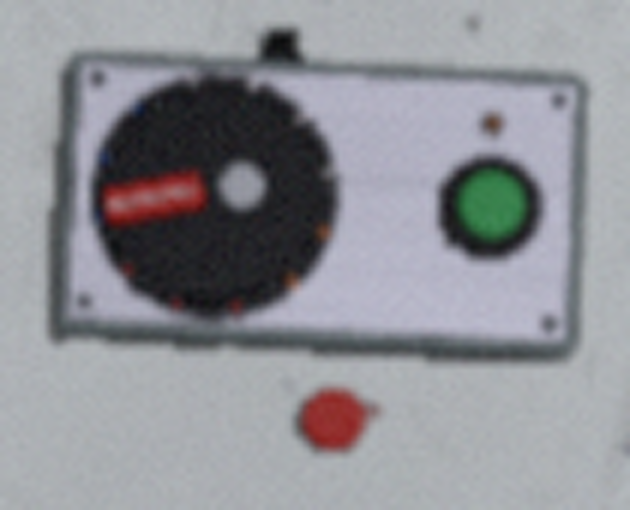

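View pics/scene0z.png

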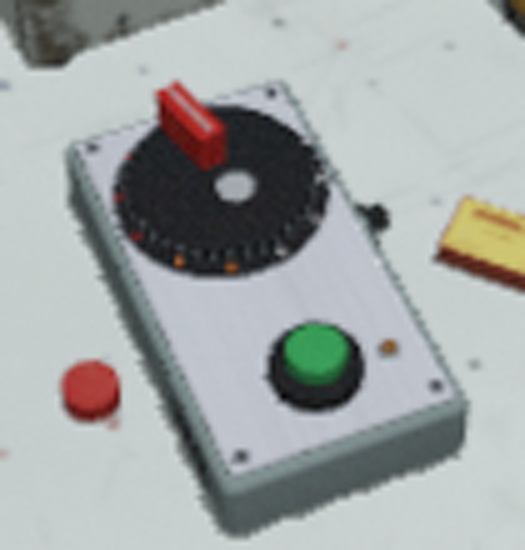

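The top view shows the ring centred near crop (215,196), with the tab to the left of it and tilted slightly down. Clockwise therefore takes the tab left, then up, then up-right. Now I'll fit this precisely.

Run:
```python
from h import *
im=cv2.imread('pics/top0.png')[:,:,::-1].copy()
g=cv2.cvtColor(im,cv2.COLOR_RGB2HSV)
# disc: not bright => dark or saturated red
m=((g[...,2]<110)|((g[...,1]>140)&((g[...,0]<8)|(g[...,0]>172)))).astype(np.uint8)
mm=np.zeros_like(m); mm[201:246,239:284]=m[201:246,239:284]
mm=cv2.morphologyEx(mm,cv2.MORPH_OPEN,np.ones((5,5)))
c=max(cv2.findContours(mm,cv2.RETR_EXTERNAL,cv2.CHAIN_APPROX_NONE)[0],key=cv2.contourArea)
h=cv2.convexHull(c); print(cv2.minEnclosingCircle(h),cv2.fitEllipse(h))
e=cv2.fitEllipse(h)[0]
ax=ray('top',*e,.058);print('axis',ax, 'px/m',539.2/(1.394-.058))
for z in(.056,.060,.064): print('button',ray('top',306.44,223.67,z),ray('scene',277.84,240.46,z))
b=ray('top',306.44,223.67,.062); print('dist',np.linalg.norm((ax-b)[:2]))
# plate
p=((g[...,1]<60)&(g[...,2]>0)).astype(np.uint8)
# tab from top red
x=blobs(im,'red',(225,190,275,240))[0]
# orientation by moments with white text filled
tm=(((g[...,0]<8)|(g[...,0]>170))&(g[...,1]>90)&(g[...,2]>70)).astype(np.uint8); t2=np.zeros_like(tm); t2[212:234,240:263]=tm[212:234,240:263]
t2=cv2.morphologyEx(t2,cv2.MORPH_CLOSE,np.ones((3,3)))
P=np.argwhere(t2)[:,::-1].astype(float); W=np.array([ray('top',*q,.09)[:2] for q in P])
mu=W.mean(0);u,s,vt=np.linalg.svd(W-mu);d=vt[0]*np.sign(vt[0][1]);
ext=(W-mu)@d; print('tab',len(P),mu,'dir deg',np.degrees(np.arctan2(d[1],d[0])),'len',np.ptp(ext),'wid',np.ptp((W-mu)@vt[1]))
print('axis est from tab',mu-d*.024,'dir axis->tab',np.degrees(np.arctan2(*(mu-ax[:2])[::-1])),np.linalg.norm(mu-ax[:2]))
# red corner in scene : top face of tab outer end
# shelf
for z in(.2,.3,.4,.5,.6,.7): print(z,ray('top',200,106,z)[:2],ray('scene',300,38,z)[:2],ray('scene',420,190,z)[:2])
```

```text
((260.5, 222.5), 20.796733856201172) ((260.20074462890625, 222.32000732421875), (40.04111862182617, 41.187294006347656), 8.342752456665039)
axis [ 0.56295326 -0.20497848  0.058     ] px/m 403.5928143712576
button [ 0.55747627 -0.32018463  0.056     ] [ 0.55716984 -0.31603107  0.056     ]
button [ 0.55705855 -0.31995062  0.06      ] [ 0.55587248 -0.31856929  0.06      ]
button [ 0.55664083 -0.31971661  0.064     ] [ 0.55457513 -0.32110751  0.064     ]
dist 0.1150171992490755
tab 113 [ 0.55953712 -0.18146616] dir deg 99.60933384863407 len 0.04188548374842846 wid 0.016372632583941567
axis est from tab [ 0.56354342 -0.20512941] dir axis->tab 98.26675406322519 0.023759190510884064
0.2 [ 0.81800577 -0.07541118] [0.89370197 0.20529434] [ 0.82164304 -0.42575246]
0.3 [ 0.78448075 -0.08935791] [0.79957051 0.04319974] [ 0.7391124  -0.48625442]
0.4 [ 0.75095574 -0.10330465] [ 0.70543905 -0.11889487] [ 0.65658175 -0.54675638]
0.5 [ 0.71743073 -0.11725138] [ 0.61130759 -0.28098948] [ 0.57405111 -0.60725835]
0.6 [ 0.68390571 -0.13119812] [ 0.51717613 -0.44308409] [ 0.49152046 -0.66776031]
0.7 [ 0.6503807  -0.14514486] [ 0.42304467 -0.60517869] [ 0.40898981 -0.72826227]
```

The checks agree:
- **Dial axis:** about (0.563, -0.205).
- **Tab:** direction about 99°, length 42 mm, width 16 mm.
- **Button:** 115 mm from the axis, as stated, with its top at about 60 mm.

Next I close the gripper and travel towards the dial.

```bash
cat >> h.py <<'E'
AX=np.array([.563,-.205]); TH=99.
def st():
    s=monitor.observe(); Rm=R.from_euler('xyz',s['tool_rot'])
    tx=Rm.as_matrix()[:,0]
    print('t %.2f pos %s yaw %.1f F %s q %s w %.4f'%(s['clock'],np.round(s['position'],4),np.degrees(np.arctan2(tx[1],tx[0])),np.round(s['force'],1),np.round(s['qpos'],2),s['grip_width'])); return s
def rel(p,yaw,base=None):
    "row from present (or base=(pos,yaw)) pose to world p,yaw with tool straight down"
    if base is None:
        s=monitor.observe(); B=R.from_euler('xyz',s['tool_rot']); o=np.array(s['position'])
    else: o=np.array(base[0]); B=R.from_euler('xyz',[-90,0,base[1]],degrees=True)
    T=R.from_euler('xyz',[-90,0,yaw],degrees=True)
    print(np.round((B.inv()*T).as_rotvec(),3),np.round(B.inv().apply(np.array(p)-o)*1000,1))
def con(phi,z,gap=0,r=.032,off=.018):
    a=np.radians(TH-phi); rh=np.array([np.cos(a),np.sin(a)]); n=np.array([-rh[1],rh[0]])
    return np.r_[AX+r*rh+(off+gap)*n,z],TH-phi
E
python3 - <<'E'
from h import *
st(); rel((.46,.25,.25),85); print(con(0,.15,.012)); rel(*con(0,.15,.012),base=((.46,.25,.25),85))
E
```

```text
t 0.10 pos [0.1917 0.5946 0.2418] yaw 72.1 F [ 0.5  0.3 -0.2] q [-1.33  0.52 -0.04  1.6   0.02  1.02 -0.11] w 0.0857
[-0.    -0.225 -0.001] [-245.6   -7.9 -361.1]
(array([ 0.52836345, -0.17808701,  0.15      ]), 99.0)
[ 0.    -0.244 -0.   ] [-420.5  100.  -105.4]
```

send_rows(series="0 -0.02 0 -25 -1 -36 0;0 -0.04 0 -50 -2 -72 0;0 -0.06 0 -75 -3 -108 0;0 -0.08 0 -100 -4 -144 0;0 -0.10 0 -125 -5 -180 0;0 -0.12 0 -150 -5 -216 0;0 -0.15 0 -175 -6 -255 0;0 -0.18 0 -200 -7 -295 0;0 -0.2 0 -225 -8 -330 0;0 -0.22 0 -245 -8 -361 0;0 -0.22 0 -245 -8 -361 0;0 -0.22 0 -245 -8 -361 0;0 -0.22 0 -245 -8 -361 0;0 -0.22 0 -245 -8 -361 0;0 -0.22 0 -245 -8 -361 0", force=40)

```text
clock: 1.35
position: [0.4594, 0.252, 0.2502]
tool_rot: [-1.57, -0.0, 1.481]
force: [0.6, 0.2, -0.3]
grip_width: 0.0001
```

Run:
```python
from h import *
st(); rel(con(0,.15,.012)[0]+np.array([0,0,.06]),99)
```

```text
t 1.35 pos [0.4594 0.252  0.2502] yaw 84.8 F [ 0.6  0.2 -0.3] q [-0.63  0.35  0.02  1.86 -0.01  0.93  0.88] w 0.0001
[-0.    -0.247  0.   ] [-422.1   40.1 -107.4]
```

send_rows(series="0 -0.02 0 -35 4 -9 0;0 -0.04 0 -70 8 -18 0;0 -0.06 0 -105 12 -27 0;0 -0.08 0 -140 16 -36 0;0 -0.1 0 -175 20 -45 0;0 -0.12 0 -210 24 -54 0;0 -0.15 0 -245 28 -63 0;0 -0.18 0 -280 32 -72 0;0 -0.2 0 -315 36 -81 0;0 -0.22 0 -350 40 -90 0;0 -0.24 0 -390 40 -100 0;0 -0.247 0 -422 40 -107 0;0 -0.247 0 -422 40 -107 0;0 -0.247 0 -422 40 -107 0;0 -0.247 0 -422 40 -107 0")

```text
clock: 2.6
position: [0.5282, -0.1778, 0.2101]
tool_rot: [-1.57, -0.001, 1.727]
force: [-0.2, 0.9, 0.1]
grip_width: -0.0001
```

Run:
```python
from h import *
st(); rel(*con(0,.083,.012))
for n in("scene","top"):
    im=cams.grab_frame(n); cv2.imwrite(f"pics/{n}1.png",cv2.resize(im[120:320,160:400,::-1],None,fx=3,fy=3))
```

```text
t 2.60 pos [ 0.5282 -0.1778  0.2101] yaw 99.0 F [-0.2  0.9  0.1] q [ 0.15  0.45  0.1   1.82 -0.06  0.87  2.  ] w -0.0001
[-0.    -0.001  0.001] [ -0.5 127.1  -0.2]
```

View pics/scene1.png

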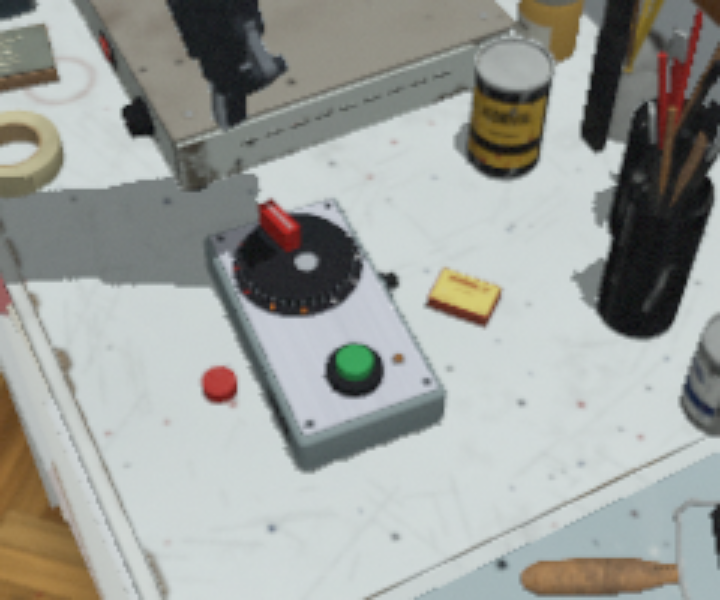

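View pics/top1.png

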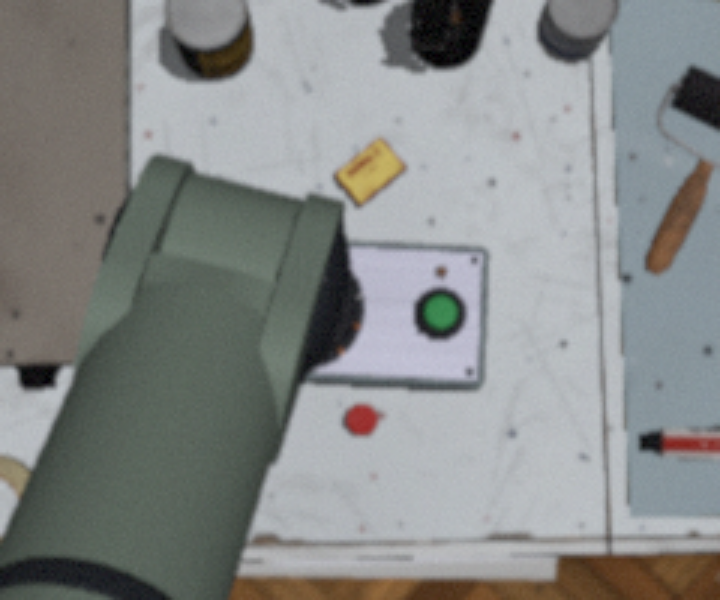

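The arm is where commanded; the scene view shows the fingertip high above and to the rear of the tab, which hasn't moved. I'll descend behind the rear face.

send_rows(series="0 0 0 0 25 0 0;0 0 0 0 50 0 0;0 0 0 0 75 0 0;0 0 0 0 95 0 0;0 0 0 0 110 0 0;0 0 0 0 120 0 0;0 0 0 0 127 0 0;0 0 0 0 127 0 0;0 0 0 0 127 0 0")

```text
clock: 3.45
position: [0.5283, -0.1788, 0.0837]
tool_rot: [-1.571, 0.0, 1.726]
force: [-0.4, 1.1, 0.2]
grip_width: -0.0002
```

Run:
```python
from h import *
st()
im=cams.grab_frame("scene"); cv2.imwrite(f"pics/s2.png",cv2.resize(im[150:270,190:330,::-1],None,fx=5,fy=5))
print([proj('scene',con(0,.072,.012)[0]).round(1)])
B=con(0,.083,.012)
for f in (0,8,12,15,17): print(f,end=' ');rel(*con(f,.083),base=B)
```

```text
t 3.45 pos [ 0.5283 -0.1788  0.0837] yaw 98.9 F [-0.4  1.1  0.2] q [ 0.17  0.64  0.07  1.9  -0.07  0.6   2.01] w -0.0002
[array([240.7, 198.7])]
0 [0. 0. 0.] [  0.  -0. -12.]
8 [0.   0.14 0.  ] [  2.2  -0.  -16.6]
12 [0.    0.209 0.   ] [  3.  -0. -19.]
15 [-0.     0.262  0.   ] [  3.6  -0.  -20.9]
17 [0.    0.297 0.   ] [  3.9  -0.  -22.1]
```

View pics/s2.png

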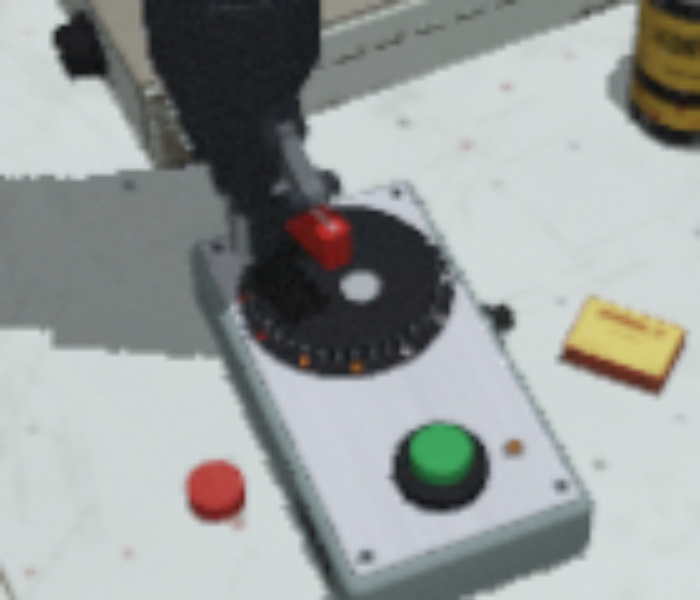

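The fingertip stands behind the tab's rear face, clear of the disc. I'll push gently to about 8° and read the force.

send_rows(series="0 0 0 0 0 -6 0;0 0 0 0 0 -10 0;0 0.05 0 0.8 0 -13 0;0 0.10 0 1.5 0 -15 0;0 0.14 0 2.2 0 -16.6 0;0 0.14 0 2.2 0 -16.6 0;0 0.14 0 2.2 0 -16.6 0")

```text
clock: 4.08
position: [0.5442, -0.1744, 0.0836]
tool_rot: [-1.571, 0.0, 1.587]
force: [-3.7, -1.3, 3.0]
grip_width: 0.0002
```

Run:
```python
from h import *
st(); B=con(8,.083)
for f in (12,15,17,19): print(f,end=' ');rel(*con(f,.083),base=B)
```

```text
t 4.08 pos [ 0.5442 -0.1744  0.0836] yaw 90.9 F [-3.7 -1.3  3. ] q [ 0.13  0.66  0.11  1.87 -0.11  0.62  1.9 ] w 0.0002
12 [-0.    0.07 -0.  ] [ 1.2 -0.  -2.3]
15 [-0.     0.122  0.   ] [ 2. -0. -4.]
17 [ 0.     0.157 -0.   ] [ 2.4 -0.  -5.2]
19 [-0.     0.192  0.   ] [ 2.8 -0.  -6.4]
```

Contact reads about 4 N, as expected. Continuing past the half-way point.

send_rows(series="0 0.035 0 0.6 0 -1.2 0;0 0.07 0 1.2 0 -2.3 0;0 0.12 0 2 0 -4 0;0 0.157 0 2.4 0 -5.2 0;0 0.157 0 2.4 0 -5.2 0;0 0.157 0 2.4 0 -5.2 0")

```text
clock: 4.58
position: [0.5496, -0.1718, 0.0835]
tool_rot: [-1.571, -0.0, 1.431]
force: [0.2, 0.5, -0.4]
grip_width: -0.0
```

Run:
```python
from h import *
st(); B=con(17,.083)
im=cams.grab_frame("scene"); cv2.imwrite(f"pics/s3.png",cv2.resize(im[150:270,190:330,::-1],None,fx=5,fy=5))
for f in (25,30,35,40,44,47,49): print(f,end=' ');rel(*con(f,.083),base=B)
```

```text
t 4.58 pos [ 0.5496 -0.1718  0.0835] yaw 82.0 F [ 0.2  0.5 -0.4] q [ 0.09  0.67  0.15  1.86 -0.16  0.63  1.77] w -0.0000
25 [0.   0.14 0.  ] [ 2.2 -0.  -4.6]
30 [0.    0.227 0.   ] [ 3.2 -0.  -7.7]
35 [ 0.     0.314 -0.   ] [  4.   -0.  -10.8]
40 [ 0.     0.401 -0.   ] [  4.5  -0.  -13.9]
44 [-0.     0.471  0.   ] [  4.7  -0.  -16.5]
47 [0.    0.524 0.   ] [  4.7  -0.  -18.4]
49 [-0.     0.559 -0.   ] [  4.7  -0.  -19.7]
```

View pics/s3.png

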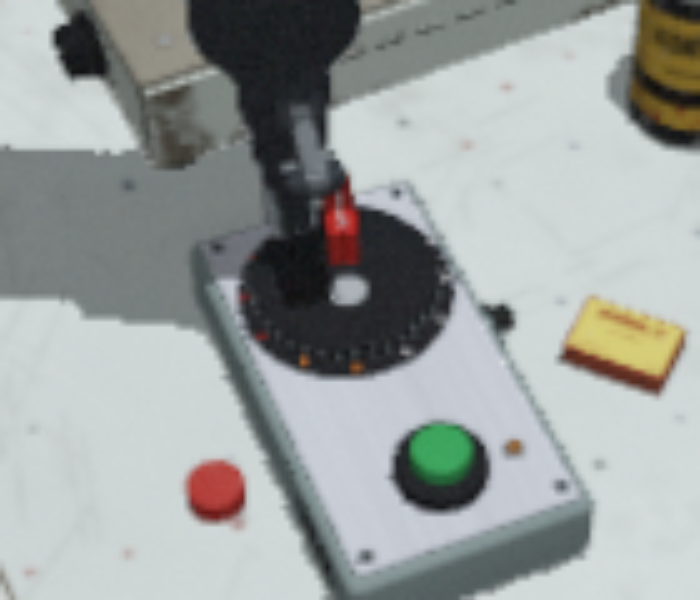

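The tab has jumped one click: the force is gone and the tab now points up in the picture, with the hub turned too. Second click.

send_rows(series="0 0.07 0 1.1 0 -2.3 0;0 0.14 0 2.2 0 -4.6 0;0 0.227 0 3.2 0 -7.7 0;0 0.314 0 4 0 -10.8 0;0 0.36 0 4.2 0 -12.4 0;0 0.4 0 4.5 0 -13.9 0;0 0.435 0 4.6 0 -15.2 0;0 0.47 0 4.7 0 -16.5 0;0 0.5 0 4.7 0 -17.4 0;0 0.524 0 4.7 0 -18.4 0;0 0.524 0 4.7 0 -18.4 0;0 0.524 0 4.7 0 -18.4 0")

```text
clock: 5.63
position: [0.5682, -0.1699, 0.0833]
tool_rot: [-1.571, 0.0, 0.906]
force: [-0.5, -0.3, -0.3]
grip_width: 0.0001
```

Run:
```python
from h import *
st(); B=con(47,.083)
im=cams.grab_frame("scene"); cv2.imwrite(f"pics/s4.png",cv2.resize(im[150:270,190:330,::-1],None,fx=5,fy=5))
for f in (55,60,65,70,74,77): print(f,end=' ');rel(*con(f,.083),base=B)
```

```text
t 5.63 pos [ 0.5682 -0.1699  0.0833] yaw 51.9 F [-0.5 -0.3 -0.3] q [-0.01  0.71  0.3   1.82 -0.31  0.67  1.37] w 0.0001
55 [-0.    0.14  0.  ] [ 2.2 -0.  -4.6]
60 [0.    0.227 0.   ] [ 3.2 -0.  -7.7]
65 [ 0.     0.314 -0.   ] [  4.   -0.  -10.8]
70 [-0.     0.401 -0.   ] [  4.5  -0.  -13.9]
74 [ 0.     0.471 -0.   ] [  4.7  -0.  -16.5]
77 [ 0.     0.524 -0.   ] [  4.7  -0.  -18.4]
```

View pics/s4.png

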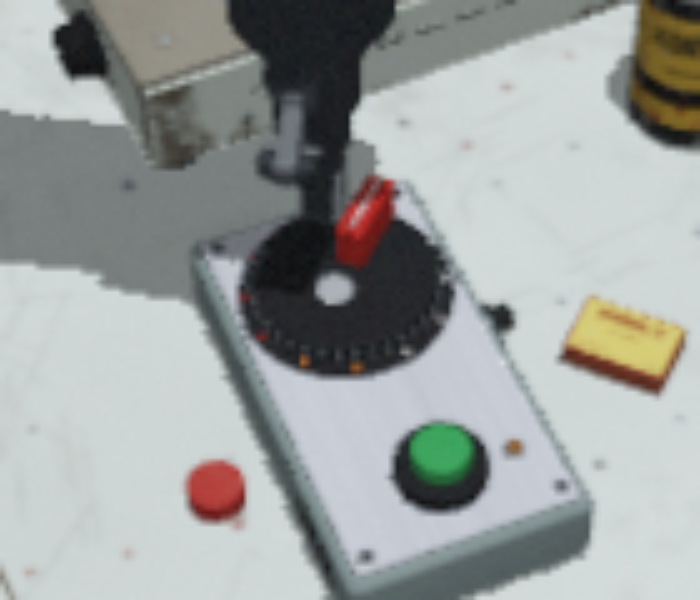

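The second click is done: the tab now points up and to the right, and there is no contact force. Third click, same pattern.

send_rows(series="0 0.07 0 1.1 0 -2.3 0;0 0.14 0 2.2 0 -4.6 0;0 0.227 0 3.2 0 -7.7 0;0 0.314 0 4 0 -10.8 0;0 0.36 0 4.2 0 -12.4 0;0 0.4 0 4.5 0 -13.9 0;0 0.435 0 4.6 0 -15.2 0;0 0.47 0 4.7 0 -16.5 0;0 0.5 0 4.7 0 -17.4 0;0 0.524 0 4.7 0 -18.4 0;0 0.524 0 4.7 0 -18.4 0;0 0.524 0 4.7 0 -18.4 0")

```text
clock: 6.68
position: [0.5855, -0.1776, 0.0833]
tool_rot: [-1.571, 0.0, 0.382]
force: [0.2, -0.4, -0.2]
grip_width: -0.0001
```

Run:
```python
from h import *
st()
im=cams.grab_frame("scene"); cv2.imwrite(f"pics/s5.png",cv2.resize(im[150:270,190:330,::-1],None,fx=5,fy=5))
```

```text
t 6.68 pos [ 0.5855 -0.1776  0.0833] yaw 21.9 F [ 0.2 -0.4 -0.2] q [-0.09  0.76  0.44  1.77 -0.46  0.72  0.97] w -0.0001
```

View pics/s5.png

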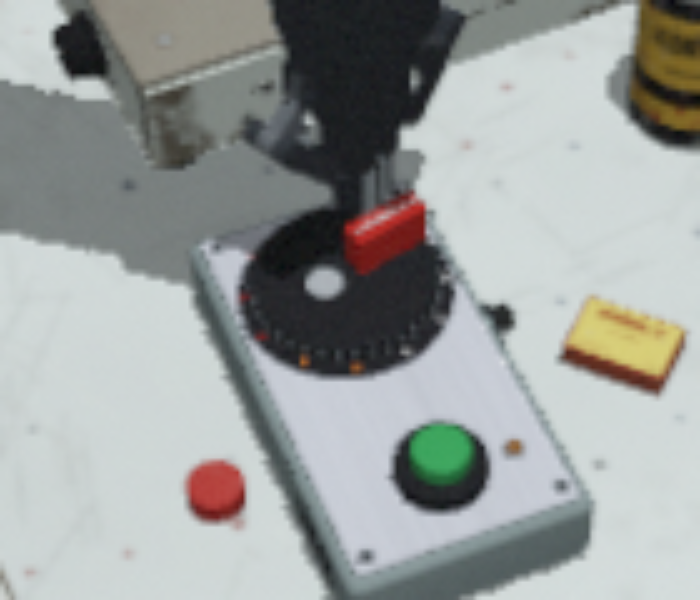

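Third click done: the tab sits at about 9° yaw. Fourth click, stopping at 107°, well short of the stop.

send_rows(series="0 0.07 0 1.1 0 -2.3 0;0 0.14 0 2.2 0 -4.6 0;0 0.227 0 3.2 0 -7.7 0;0 0.314 0 4 0 -10.8 0;0 0.36 0 4.2 0 -12.4 0;0 0.4 0 4.5 0 -13.9 0;0 0.435 0 4.6 0 -15.2 0;0 0.47 0 4.7 0 -16.5 0;0 0.5 0 4.7 0 -17.4 0;0 0.524 0 4.7 0 -18.4 0;0 0.524 0 4.7 0 -18.4 0;0 0.524 0 4.7 0 -18.4 0")

```text
clock: 7.73
position: [0.5967, -0.1929, 0.0833]
tool_rot: [-1.571, 0.0, -0.142]
force: [0.3, -1.0, -0.4]
grip_width: 0.0002
```

Run:
```python
from h import *
st()
im=cams.grab_frame("scene"); cv2.imwrite(f"pics/s6.png",cv2.resize(im[150:270,190:330,::-1],None,fx=5,fy=5))
```

```text
t 7.73 pos [ 0.5967 -0.1929  0.0833] yaw -8.2 F [ 0.3 -1.  -0.4] q [-0.15  0.81  0.58  1.73 -0.6   0.78  0.58] w 0.0002
```

View pics/s6.png

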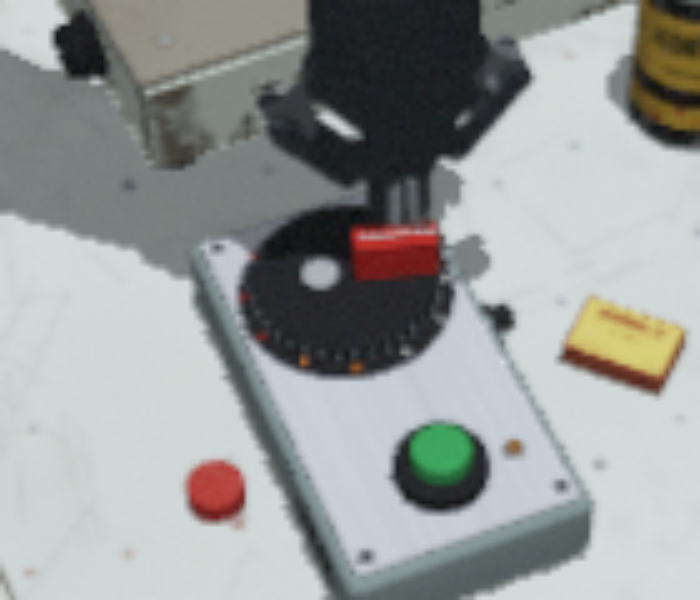

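The tab has turned further and points right in the picture. Whether it has jumped yet has to be measured, so I compare the picture with the projected end points at 107° and 120°.

Run:
```python
from h import *
for phi in(0,90,105,107,120):
    a=np.radians(TH-phi); r=np.array([np.cos(a),np.sin(a)]); n=np.array([-r[1],r[0]])
    f=lambda rr,nn,z:((proj('scene',np.r_[AX+rr*r+nn*n,z])-[190,150])*5).round(0).tolist()
    print(phi,'front top edge in/out',f(.004,-.007,.09),f(.044,-.007,.09),'bottom',f(.004,-.007,.066),f(.044,-.007,.066),'hub',f(-.011,0,.068))
```

```text
0 front top edge in/out [350.0, 220.0] [303.0, 169.0] bottom [352.0, 253.0] [305.0, 203.0] hub [357.0, 277.0]
90 front top edge in/out [358.0, 237.0] [428.0, 200.0] bottom [360.0, 270.0] [428.0, 233.0] hub [325.0, 273.0]
105 front top edge in/out [356.0, 240.0] [436.0, 217.0] bottom [357.0, 273.0] [436.0, 251.0] hub [322.0, 269.0]
107 front top edge in/out [355.0, 240.0] [437.0, 219.0] bottom [357.0, 274.0] [437.0, 253.0] hub [322.0, 268.0]
120 front top edge in/out [352.0, 242.0] [438.0, 236.0] bottom [354.0, 276.0] [438.0, 269.0] hub [321.0, 264.0]
```

The front face's bottom edge runs from (356,279) to (440,272). That slope matches 120° (-7/84) and not 107° (-21/80), so the dial is at the fourth click. I'll back off from the tab, then rise.

send_rows(series="0 0 0 0 0 4 0;0 0 0 0 0 9 0;0 0 0 0 0 12 0;0 0 0 0 -15 12 0;0 0 0 0 -35 12 0;0 0 0 0 -60 12 0;0 0 0 0 -60 12 0;0 0 0 0 -60 12 0;0 0 0 0 -60 12 0")

```text
clock: 8.53
position: [0.5983, -0.1803, 0.1429]
tool_rot: [-1.57, 0.0, -0.142]
force: [0.4, -0.1, 0.3]
grip_width: 0.0
```

Run:
```python
from h import *
st(); rel((.557,-.319,.143),-8)
```

```text
t 8.53 pos [ 0.5983 -0.1803  0.1429] yaw -8.2 F [ 0.4 -0.1  0.3] q [-0.21  0.74  0.64  1.71 -0.54  0.88  0.52] w 0.0000
[-0.    -0.003 -0.   ] [ -21.3   -0.2 -143.1]
```

send_rows(series="0 0 0 -4 0 -25 0;0 0 0 -8 0 -50 0;0 0 0 -12 0 -75 0;0 0 0 -16 0 -100 0;0 0 0 -19 0 -125 0;0 0 0 -21 0 -143 0;0 0 0 -21 0 -143 0;0 0 0 -21 25 -143 0;0 0 0 -21 45 -143 0;0 0 0 -21 60 -143 0;0 0 0 -21 60 -143 0;0 0 0 -21 60 -143 0")

```text
clock: 9.53
position: [0.5569, -0.3191, 0.0828]
tool_rot: [-1.57, 0.002, -0.143]
force: [-0.2, 1.4, 1.5]
grip_width: -0.0001
```

Run:
```python
from h import *
st(); rel((.557,-.319,.075),-8)
for n in("scene","top"):
    im=cams.grab_frame(n); cv2.imwrite(f"pics/{n}7.png",cv2.resize(im[150:270,190:330,::-1],None,fx=5,fy=5))
```

```text
t 9.53 pos [ 0.5569 -0.3191  0.0828] yaw -8.2 F [-0.2  1.4  1.5] q [ 0.07  0.83  0.57  1.69 -0.58  0.8   0.77] w -0.0001
[-0.    -0.003 -0.002] [0.1 7.8 0.1]
```

View pics/scene7.png

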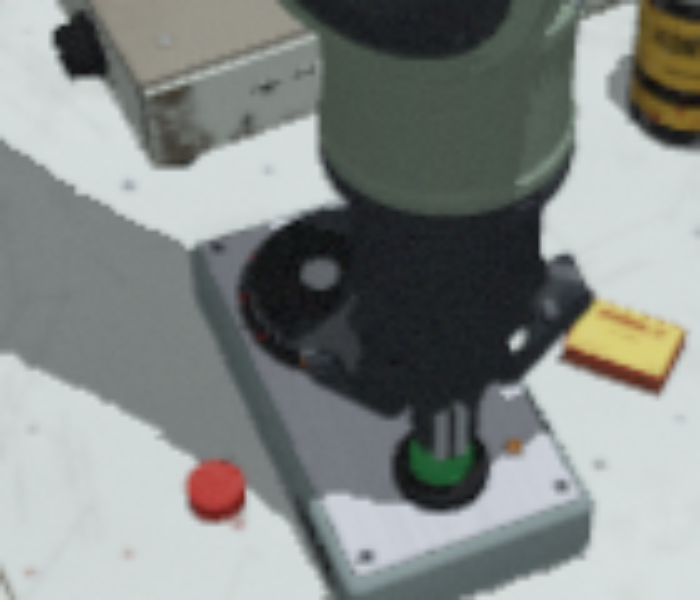

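View pics/top7.png

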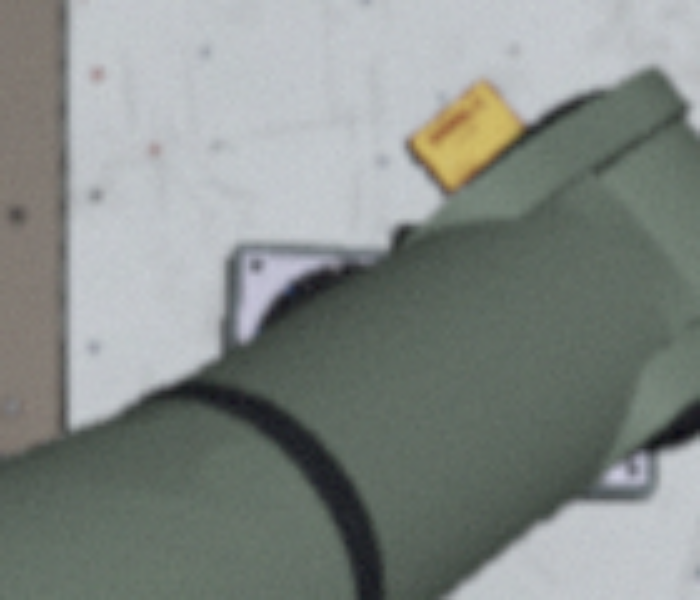

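The fingertips are centred above the green button. Pressing slowly while checking the force.

send_rows(series="0 0 0 0 4 0 0;0 0 0 0 8 0 0;0 0 0 0 11 0 0;0 0 0 0 13 0 0;0 0 0 0 13 0 0;0 0 0 0 13 0 0")

```text
clock: 10.13
position: [0.5585, -0.3202, 0.0756]
tool_rot: [-1.57, -0.005, -0.143]
force: [-19.8, 18.1, 85.0]
grip_width: 0.0001
```

Run:
```python
from h import *
st()
```

```text
t 10.13 pos [ 0.5585 -0.3202  0.0756] yaw -8.2 F [-19.8  18.1  85. ] q [ 0.08  0.84  0.56  1.69 -0.59  0.79  0.78] w 0.0001
```

The force is 85 N at 75.6 mm, so something has bottomed out earlier than I expected. Backing off straight away.

send_rows(series="0 0 0 0 -8 0 0;0 0 0 0 -15 0 0;0 0 0 0 -22 0 0;0 0 0 0 -22 0 0;0 0 0 0 -22 0 0")

```text
clock: 10.55
position: [0.5573, -0.3194, 0.0923]
tool_rot: [-1.571, -0.0, -0.143]
force: [-0.1, 0.3, -0.9]
grip_width: 0.0004
```

Run:
```python
from h import *
st()
im=cams.grab_frame("scene"); cv2.imwrite(f"pics/s8.png",cv2.resize(im[150:270,190:330,::-1],None,fx=5,fy=5))
```

```text
t 10.55 pos [ 0.5573 -0.3194  0.0923] yaw -8.2 F [-0.1  0.3 -0.9] q [ 0.07  0.82  0.57  1.68 -0.58  0.82  0.76] w 0.0004
```

View pics/s8.png

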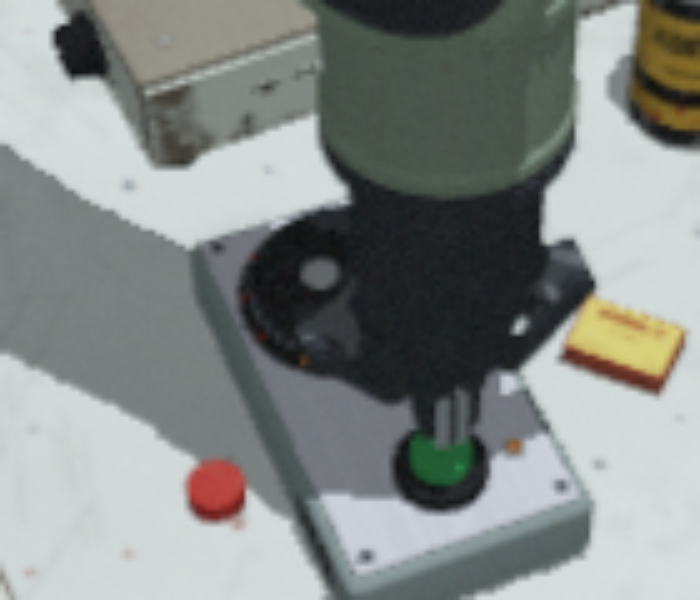

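The button is free again. The 85 N could mean the button hit its end stop, or that the tips met the bezel, so I press again in small steps to get the force profile.

send_rows(series="0 0 0 0 8 0 0;0 0 0 0 10 0 0;0 0 0 0 10 0 0;0 0 0 0 10 0 0;0 0 0 0 10 0 0")

```text
clock: 11.02
position: [0.557, -0.3194, 0.0821]
tool_rot: [-1.571, 0.001, -0.143]
force: [-0.3, 1.1, 2.1]
grip_width: 0.0001
```

send_rows(series="0 0 0 0 2 0 0;0 0 0 0 2 0 0;0 0 0 0 2 0 0")

```text
clock: 11.27
position: [0.5572, -0.3196, 0.0803]
tool_rot: [-1.571, -0.0, -0.143]
force: [-1.5, 0.8, 3.1]
grip_width: -0.0001
```

send_rows(series="0 0 0 0 2 0 0;0 0 0 0 2 0 0;0 0 0 0 2 0 0")

```text
clock: 11.52
position: [0.5572, -0.3196, 0.0783]
tool_rot: [-1.571, -0.0, -0.143]
force: [-1.0, 0.1, 4.3]
grip_width: -0.0001
```

send_rows(series="0 0 0 0 2 0 0;0 0 0 0 2 0 0;0 0 0 0 2 0 0")

```text
clock: 11.77
position: [0.5574, -0.3197, 0.077]
tool_rot: [-1.571, -0.001, -0.143]
force: [-3.4, 3.0, 14.6]
grip_width: -0.0004
```

Run:
```python
from h import *
st()
im=cams.grab_frame("scene"); cv2.imwrite(f"pics/s9.png",cv2.resize(im[220:265,255:305,::-1],None,fx=12,fy=12))
for z in(.058,.062,.066,.070): print(z,proj('scene',[.557,-.3195,z]).round(1))
```

```text
t 11.77 pos [ 0.5574 -0.3197  0.077 ] yaw -8.2 F [-3.4  3.  14.6] q [ 0.08  0.84  0.56  1.69 -0.59  0.79  0.77] w -0.0004
0.058 [278.5 241.1]
0.062 [278.5 240.1]
0.066 [278.5 239. ]
0.07 [278.5 237.9]
```

View pics/s9.png

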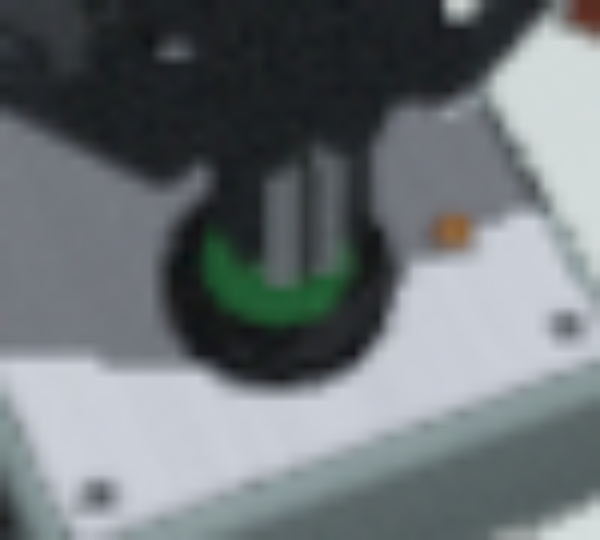

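The force profile is a soft spring: 2.1 N, 3.1 N and 4.3 N as the tool goes from 82.1 to 78.3 mm. It then hits a hard stop near 77 mm at about 5 N. That is about 6 mm of travel, so the button was fully down, and held for about 0.25 s. Now I lift off and clear the view.

send_rows(series="0 0 0 0 -10 0 0;0 0 0 0 -30 0 0;0 0 0 0 -60 0 0;0 0 0 0 -90 0 0;0 0 0 0 -120 0 0;0 0 0 -30 -130 0 0;0 0 0 -60 -140 0 0;0 0 0 -90 -140 0 0;0 0 0 -110 -140 0 0;0 0 0 -110 -140 0 0;0 0 0 -110 -140 0 0")

```text
clock: 12.73
position: [0.4481, -0.3038, 0.217]
tool_rot: [-1.57, -0.001, -0.144]
force: [0.6, -0.6, 0.6]
grip_width: 0.0001
```

Run:
```python
from h import *
st()
im=cams.grab_frame("scene"); cv2.imwrite(f"pics/s10.png",cv2.resize(im[150:270,190:330,::-1],None,fx=5,fy=5))
print([ (b[0],b[1].round(1)) for b in blobs(im,'green',(215,170,320,280))+blobs(im,'red',(215,170,320,280))])
im=cams.grab_frame("top"); cv2.imwrite(f"pics/t10.png",cv2.resize(im[120:320,160:400,::-1],None,fx=3,fy=3))
```

```text
t 12.73 pos [ 0.4481 -0.3038  0.217 ] yaw -8.2 F [ 0.6 -0.6  0.6] q [-0.02  0.52  0.72  1.87 -0.43  0.91  0.76] w 0.0001
[([272, 235, 13, 12, 131], array([277.8, 240.4])), ([260, 194, 18, 12, 147], array([268.1, 200.4])), ([303, 220, 17, 8, 40], array([311.5, 223.2])), ([228, 243, 11, 11, 101], array([232.8, 248. ]))]
```

View pics/s10.png

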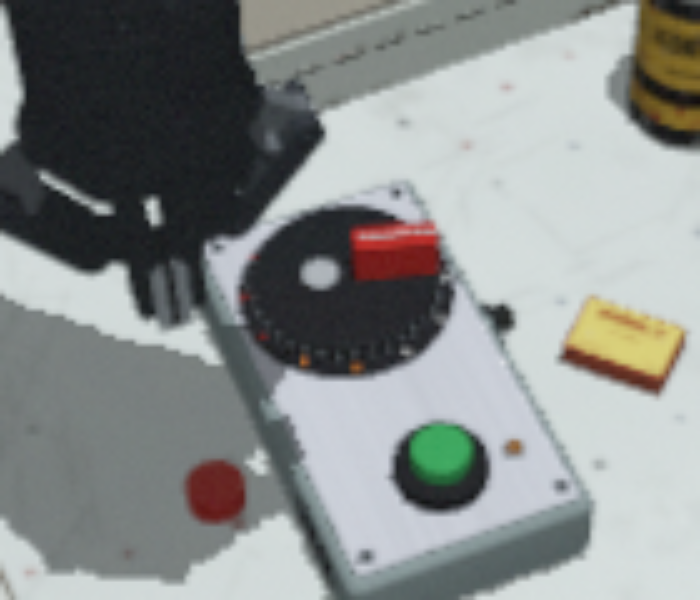

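View pics/t10.png

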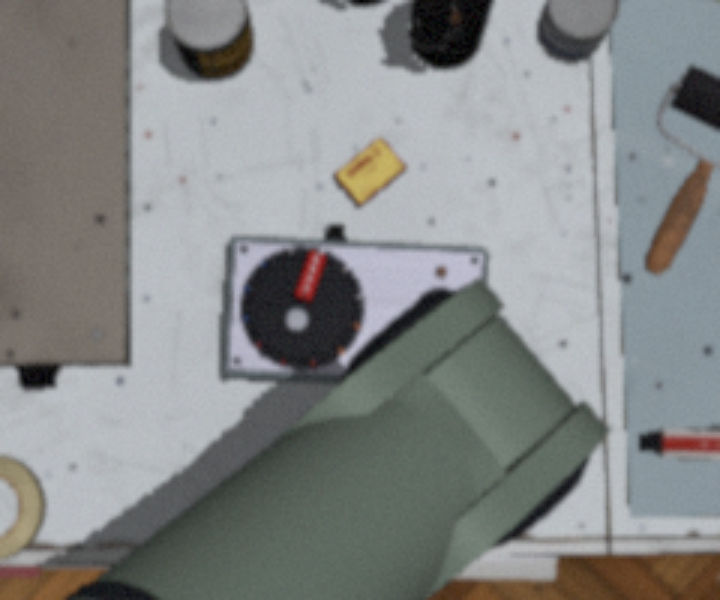

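The top view shows the tab pointing up-right, at about -20° yaw (120° from the start). The button's pixel centroid (277.8, 240.4) is the same as at the start, so it is up. The cap and matchbox haven't moved, and the arm is touching nothing. Handing in.

Run:
```python
from workcell import bot
print(bot.job_done())
```

```text
the job is handed in; nothing more can be done
None
```

I pushed the red tab clockwise four clicks with the shut fingertips, only ever touching its rear face. I then pressed the green button to its end stop, let it come up, and handed the job in at about 12.8 s.

**Last checks:**
- **Dial:** both cameras put the tab about 120° from its start, at roughly -20° yaw against -21° expected.
- **Button:** it is up, with its pixel centroid the same as at the start.
- **Robot and bystanders:** the arm stood clear with no contact force. The red cap is where it was, and the matchbox, ink tube, tape roll and ink tin look unmoved where they show in the views.

**What disagreed:** the button top was about 10 mm higher than I had measured (about 72 mm above the bench against 60–62 mm). Because of that, the first press ended at 85 N (87 to 90 N in all) on the fingertips. That is below the 120 N wrist limit, but much harder than needed.

I backed off and pressed again slowly to check that the button, not its bezel, had stopped the fingers. The force rose gently to about 5 N, then hit a hard stop after about 6 mm. So the button was pressed fully down twice, both times after the dial was set.

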